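# Load a slip cassette into the dispenser wheel and index it to the feed head

## Task

Load the paper-slip cassette that waits in the filling stand into the one empty pocket of the dispenser's wheel, then turn the wheel exactly one click clockwise (seen from above) so that the cassette faces the feed head. The stand's side plates let it be gripped one way only and the pocket's guide plates the other way only, so on the way stand it upright on the wooden board, let go, and take it again across its other faces. Lower it fully home in the pocket before letting go, do not turn the wheel before that or past the click, and leave the other things on the bench where they are.

Things in the scene. Friction and masses are not known exactly. Their poses are not given: they have to be found in the camera images.
- cassette_centre (a point): Centre (half-way up) of the slip cassette: an aluminium box with a brass rim at the top and paper showing in windows, 60 mm along its x, 40 mm along its y, 80 mm tall along z (upright at the start), about 0.25 to 0.5 kg. A half turn about z makes no difference. It starts in the stand.
- stand: Fixed steel stand; origin under its centre, z up. Base 100 x 70 x 10 mm (x, y, z); the cassette stands on it, x along the stand's x, centred. Two 5 mm side plates, 60 mm long in x, stand 1.5 mm from the cassette's +y and -y faces and rise 8 mm above its top, so it can be gripped only across its x (60 mm), above 8 mm lips at the foot of its x faces. It lifts out straight up.
- board_top (a point): Centre of the top face of a plain wooden board, 130 x 130 x 12 mm, fixed on the bench (top face 12 mm above it); empty; axes along its edges, z up. For setting the cassette down.
- pocket (a point): Floor centre of the wheel's one empty pocket, 47 mm above the bench; turns with the wheel. x points outward from the axis (110 mm away), y along the turn. Guide plates at +y and -y, 65 mm apart, 40 mm long in x, flared at the top, end 88 mm above the floor. End lips, 10 mm high, 48 mm apart in x. The cassette goes in from above, its x along the pocket's y, held across its y: hub side and outside.
- knob (a point): Centre of the bar knob on the wheel's axis, 138 mm above the bench: black bar 70 mm long along the point's x (which points to the empty pocket), 16 mm thick in y, 32 mm tall, the hub ending 13 mm below it. Turns with the wheel. Open fingers (114 mm over all) find room round it: the cassettes and their plates begin 90 mm from the axis.
- wheel (a joint): Angle of the wheel, rad, growing clockwise seen from above. Spring clicks at 0, 1.047 (60 degrees) and 2.094; starts near 0; stops at -0.14 and 2.24. A click takes up to about 0.4 N m to leave; let go within about 0.3 rad of a click, it settles there. Turned by the knob.
- dispenser: Fixed dispenser; origin under its centre, on the wheel's axis, z up. Wheel 290 mm wide, six pockets at 60 degree steps, five of them filled with like cassettes fixed to the wheel. At the start the empty pocket lies along +y; the feed head (steel block 120 mm tall with a small chute) stands 160 to 220 mm from the axis, 60 degrees clockwise of it, and reaches out to 270 mm.
- jar: Bystander: glass jar, 68 mm wide, 100 mm tall; origin under its centre.
- scraper: Bystander: spatula lying on the bench.
- brush: Bystander: brush lying on the bench.
- mug: Bystander: white mug, 80 mm wide, 95 mm tall.
- can: Bystander: plain steel can, 76 mm wide, 110 mm tall.
- bowl: Bystander: steel bowl, 120 mm wide, 50 mm tall.

How it is judged:
On the way, in this order (a step that is already met when the one before it is completed fails the run):
1. the cassette stands upright on the wooden board, let go (horizontal distance between cassette_centre and board_top below 0.065 m and z of cassette_centre in the frame of board_top below 0.045 m and angle between cassette_centre's own z axis and vertical below 0.09 rad and linear speed of cassette below 0.03 m/s and contact force between the fingers and cassette below 0.1 N), for 0.2 s.
2. the cassette is seated in the empty pocket and let go, the wheel still at its first click (horizontal distance between cassette_centre and pocket below 0.01 m and z of cassette_centre in the frame of pocket below 0.044 m and angle between cassette_centre's own z axis and vertical below 0.09 rad and angle between the x axis of cassette_centre and the y axis of pocket, either way round below 0.15 rad and contact force between the fingers and cassette below 0.1 N and value of joint wheel below 0.25 rad), for 0.2 s.
At the end, for the whole second after the job is handed in: The cassette is let go and at rest in the pocket it was loaded into: within 10 mm of the pocket's centre, on its floor (within 4 mm), upright and aligned (within 0.09 and 0.15 rad), and the wheel rests one click on (1.047 rad, within 0.1) (horizontal distance between cassette_centre and pocket below 0.01 m and z of cassette_centre in the frame of pocket below 0.044 m and angle between cassette_centre's own z axis and vertical below 0.09 rad and angle between the x axis of cassette_centre and the y axis of pocket, either way round below 0.15 rad and contact force between the fingers and cassette below 0.1 N and value of joint wheel between 0.947 and 1.147 rad and velocity of joint wheel between -0.05 and 0.05 rad/s and linear speed of cassette below 0.03 m/s); the robot touches nothing.
It fails at once if the wheel is turned past one click (value of joint wheel above 1.5 rad).
It fails at once if the cassette is let go more than 15 mm above the pocket's floor (horizontal distance between cassette_centre and pocket below 0.04 m and z of cassette_centre in the frame of pocket above 0.055 m and contact force between the fingers and cassette below 0.1 N).
It fails at once if the cassette is tipped over (angle between cassette_centre's own z axis and vertical above 0.7 rad).
It fails at once if a bystander (jar, scraper, brush, mug, can or bowl) is pushed away, more than 40 mm (distance of any of jar, scraper, brush, mug, can, bowl from where it was at the start of the episode above 0.04 m).
It also fails if it takes over 72 s, if anything falls off the work surface, if the arm or the gripper's body presses on something with over 40 N, if the wrist force passes 120 N, or if a joint passes its speed limit or range.

## Robot

A 6-joint arm with a two-finger parallel gripper is mounted at the origin on the work surface. World frame = base frame: x ahead of the robot, y to its left, z up, the work surface at z = 0. Lengths are in m, angles in rad, forces in N, time in s.
With the tool pointing down it reaches from about 0.425 to 0.95 m from the base axis. Payload 14.7 kg.
Tool frame: the origin (TCP) lies at the very end of the fingers, on their centre line; the grasp point (between the pads) lies 19 mm behind it; z points along the fingers, y is the line along which they close (so a half turn about z gives the same grasp; the last joint's range is limited). The gripper opens to 85 mm and grips with 20 to 120 N. Pads are 22 mm wide; open, the fingers measure 114 mm over their backs; the gripper's body (76 mm by 85 mm) begins 54 mm behind the grasp point. The pads swing forward as they close: fully open they stand 13 mm farther back than shut.
Start: joints at [1.085, 0.48, 1.596, -0, 1.065, -0.047], TCP at [0.276, 0.588, 0.199] pointing down, gripper open.
Joint ranges: [-2.75, 2.75], [-0.82, 2.05], [0.23, 2.67], [-1.56, 4.7], [0.09, 2.69], [-2.92, 2.92]. Speed limits (rad/s): [1.89, 1.89, 2.39, 3.01, 3.01, 3.01].

## Interface

Orientations are given as a unit quaternion [w, x, y, z].
In Python, from bench import monitor, cams, ticket gives the robot as it stands.
- The arm moves only by the shell command python3 -m inch 'ROWS' [OPENING]. ROWS is JSON, a list that holds one entry, the list of rows, each a list of 4 numbers: the shift along the world's x, y, z in mm, then the turn about the world's z in degrees. A call has exactly 5 rows; each row shifts and turns the commanded pose from where the row before left it; what a row does not reach is not made up. A row lasts 1/10 s, in which the tool goes at most 50 mm and 8.59 degrees, less where a joint would pass 70% of its speed; a pose out of reach is approached as far as the arm can. A call is refused whole if a number of a shift passes 50 or a number of a turn 8.59, either way. A call with a gripper value outside its range is refused whole. OPENING is the opening, from -1 (shut) to 1 (fully open), so that 0 is half open, set as the call begins (- or left out, the last holds). The fingers move at their own pace and stop on an object; the grip force is fixed at half the most. Time passes only in rows, so rows that do not move let the fingers close, or fill a call up. It gives the time, the measured TCP pose, the force, the opening and the grip force at its end, in the units of the state.
- monitor.get_state(): the state, without advancing time (a new reading comes with each control period).
- cams.grab_frame(name): name is "scene" or "top" or "wrist"; returns (picture, depth): 420x560x3 uint8, red, green, blue; 420x560 float32, m along the optical axis (not along the pixel's ray), 0 where there is no reading.
- cams.camera_info(name): a dict with "fov_y" (degrees; the focal length in pixels is half the picture's height over the tangent of half this angle, whatever the lens; pixels are square), "cx", "cy" (the principal point, pixels), "R" (3x3) and "t" (3): a world point X has camera coordinates R X + t; the wrist camera has in their place "T_tool_cam" (4x4, takes a point from camera to tool coordinates, whose origin is the TCP and whose axes are the flange's). Camera axes: x right, y down, z forward; pixel columns grow to the right and rows downward; lengths in m; the calibration is good to about 2 mm. A picture is of the moment at which its call begins: read the wrist's pose just before it. camera_info takes no time and is no camera call.
- ticket.sign_off(): hands the job in; it is judged then, once.
The state is a dict: "time": time; "joints": joint angles; "joint_vel": joint speeds; "tau": joint torques, N m; "position": TCP position; "ee_rot": TCP orientation; "wrist_force": force on the tool from outside, world axes, zero at the start; "torque": the same for the moment, N m; "width": opening from 0.0 (shut) to 1.0 (fully open); "finger_force": force on a finger pad.
Only numpy, scipy, OpenCV 4.12 (cv2) and the standard library are available. Lean on these libraries where they do the work, as an engineer would, in place of code of your own. Each camera call takes 0.05 s, during which the arm holds its last target. There are 200 camera calls.

## Working session

There is one attempt and no reset: what is moved stays moved. The work goes in short steps, Python scripts to look and compute and a shell command to move; the robot and the scene stay as the last step left them, time stands still between calls to the robot, and variables do not carry over. Pictures are saved under pics/ and viewed, at most 10 in all, crops included, and the job is handed in when it is done.

```bash
mkdir -p pics; ls; python3 - <<'E'
from bench import monitor,cams
import cv2,numpy as np
s=monitor.get_state();print({k:np.round(v,3).tolist() for k,v in s.items()})
ims=[]
for n in("top","scene"):
    p,d=cams.grab_frame(n);i=cams.camera_info(n);print(n,i)
    cv2.imwrite(f"pics/{n}0.png",p[:,:,::-1]);np.savez(f"pics/{n}0.npz",p=p,d=d,R=i["R"],t=i["t"],c=[i["fov_y"],i["cx"],i["cy"]])
print(cams.camera_info("wrist"))
E
```

```text
pics
{'time': 0.0, 'joints': [1.085, 0.481, 1.597, -0.0, 1.065, -0.047], 'joint_vel': [0.001, 0.0, -0.001, -0.002, 0.001, 0.002], 'tau': [-0.002, -95.06, -43.02, -0.0, 0.012, 0.0], 'position': [0.276, 0.588, 0.198], 'ee_rot': [-0.0, 0.218, 0.976, -0.001], 'wrist_force': [0.715, 0.718, -0.199], 'torque': [0.033, 0.015, 0.034], 'finger_force': 0.0, 'width': 1.0}
top {'fov_y': 56.91706756457452, 'cx': 279.73085476198384, 'cy': 212.40412491348627, 'R': array([[ 2.74591219e-02, -9.99613974e-01,  4.23078651e-03],
       [-9.89443932e-01, -2.77817235e-02, -1.42228272e-01],
       [ 1.42290907e-01, -2.80662572e-04, -9.89824843e-01]]), 't': array([-0.04759705,  0.51647192,  1.21430173])}
scene {'fov_y': 48.08854696347343, 'cx': 278.4095695682129, 'cy': 207.25574748117475, 'R': array([[ 0.72904407,  0.68445808, -0.00344763],
       [ 0.59406975, -0.63525352, -0.49349174],
       [-0.33996453,  0.35772909, -0.86974365]]), 't': array([-0.33507365, -0.26747053,  1.8091623 ])}
{'fov_y': 71.96356598228667, 'cx': 277.91673295255947, 'cy': 213.97485839216085, 'T_tool_cam': array([[ 1.17610965e-03, -9.52852727e-01, -3.03430877e-01,
         7.91743198e-02],
       [ 9.99999013e-01,  8.87448874e-04,  1.08921154e-03,
        -1.28464116e-04],
       [-7.68578793e-04, -3.03431858e-01,  9.52852831e-01,
        -1.75685350e-01],
       [ 0.00000000e+00,  0.00000000e+00,  0.00000000e+00,
         1.00000000e+00]])}
```

View pics/top0.png

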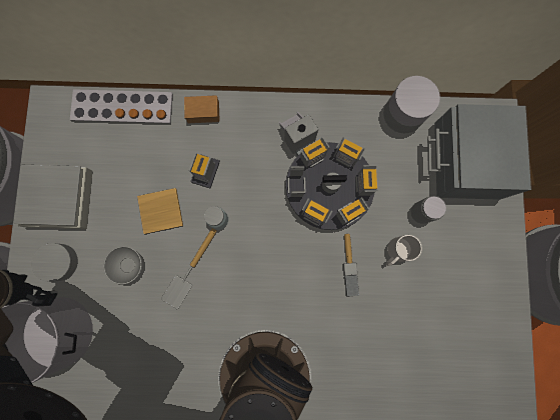

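View pics/scene0.png

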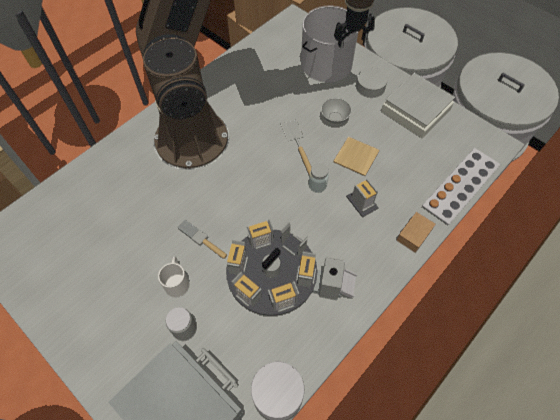

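The top view shows the stand with its cassette at about (204,168), the board at (160,211), the wheel at (332,184), the empty pocket at (296,181) and the feed head at (300,130). The jar is at (215,218), close to the board. The scene view shows the same layout.

```bash
cat > h.py <<'E'
import numpy as np,cv2
from bench import monitor,cams
from scipy.spatial.transform import Rotation as Ro
def cam(n):
    i=cams.camera_info(n)
    if n=="wrist":
        s=monitor.get_state();q=s["ee_rot"];T=np.eye(4);T[:3,:3]=Ro.from_quat([q[1],q[2],q[3],q[0]]).as_matrix();T[:3,3]=s["position"]
        M=np.linalg.inv(T@i["T_tool_cam"]);R,t=M[:3,:3],M[:3,3]
    else: R,t=np.array(i["R"]),np.array(i["t"])
    return R,t,np.array([210/np.tan(np.radians(i["fov_y"]/2)),i["cx"],i["cy"]])
def shot(n,tag):
    R,t,c=cam(n);p,d=cams.grab_frame(n)
    cv2.imwrite(f"pics/{tag}.png",p[:,:,::-1]);np.savez(f"pics/{tag}.npz",p=p,d=d,R=R,t=t,c=c)
    return load(tag)
def load(tag):
    z=np.load(f"pics/{tag}.npz");return z
def ray(z,u,v):
    f,cx,cy=z["c"];return z["R"].T@np.array([(u-cx)/f,(v-cy)/f,1]), -z["R"].T@z["t"]
def atz(z,u,v,h):           # pixel on plane z=h
    r,o=ray(z,u,v);return o+r*(h-o[2])/r[2]
def dep(z,u,v):             # pixel with measured depth
    r,o=ray(z,u,v);return o+r*z["d"][int(round(v)),int(round(u))]
def tri(za,a,zb,b):
    r,o=ray(za,*a);s,q=ray(zb,*b);k=np.linalg.lstsq(np.c_[r,-s],q-o,rcond=None)[0]
    return (o+r*k[0]+q+s*k[1])/2, np.linalg.norm(o+r*k[0]-q-s*k[1])
def proj(z,X):
    x=z["R"]@X+z["t"];f,cx,cy=z["c"];return x[:2]/x[2]*f+[cx,cy]
E
python3 - <<'E'
from h import *
for n in("top","scene"):
    z=dict(load(n+"0"));f=210/np.tan(np.radians(z["c"][0]/2));z["c"]=np.array([f,*z["c"][1:]]);np.savez(f"pics/{n}0.npz",**z)
t=load("top0")
for n,u,v in[("cass",201,163),("stand",204,180),("board",160,211),("knob",334,180),("pocket",295,182),("head",296,133),("jar",215,212),("spat",178,292),("spathandle",205,245)]:print(n,np.round(dep(t,u,v),3))
E
```

```text
cass [0.66  0.219 0.089]
stand [0.622 0.221 0.016]
board [0.515 0.361 0.011]
knob [ 0.603 -0.192  0.149]
pocket [ 0.617 -0.08   0.048]
head [ 0.757 -0.077  0.118]
jar [0.504 0.165 0.101]
spat [0.254 0.287 0.003]
spathandle [0.407 0.206 0.018]
```

```bash
python3 -m inch '[[[33,-33,8,0],[33,-33,8,0],[33,-33,8,0],[33,-33,8,0],[33,-33,8,0]]]' 1; python3 -m inch '[[[33,-33,3,0],[33,-33,3,0],[33,-33,3,0],[33,-33,3,0],[0,0,0,0]]]'
python3 - <<'E'
from h import *
z=shot("wrist","w1")
print(np.round(monitor.get_state()["position"],3))
E
```

```text
time: 0.6
position: [0.442, 0.4218, 0.239]
ee_rot: [-0.0, 0.218, 0.976, -0.0]
wrist_force: [0.7, 1.2, 0.3]
width: 0.999
finger_force: 0.0
time: 1.1
position: [0.5768, 0.2873, 0.2508]
ee_rot: [0.001, 0.22, 0.976, -0.0]
wrist_force: [-0.3, 0.2, -0.7]
width: 0.999
finger_force: 0.0
[0.575 0.289 0.251]
```

View pics/w1.png

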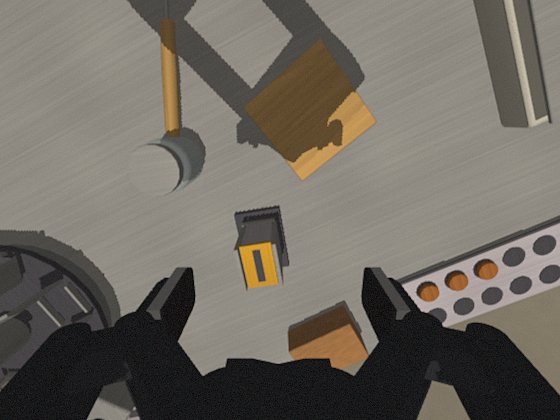

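The wrist view shows the cassette's brass rim at about (237,243), (276,240), (281,287), (247,290), and the board's corners at (322,40), (376,121), (302,180), (246,109). The jar is at (155,165), and the wheel's edge is at the left.

```bash
python3 - <<'E'
from h import *
z=load("w1");d=z["d"];P=np.array([[dep(z,u,v) for u in range(200,320)] for v in range(200,310)])
p=z["p"][200:310,200:320].astype(int)
m=(p[...,0]>170)&(p[...,2]<90)&(P[...,2]>.07)
print(m.sum(),np.median(P[m][:,2]))
h=np.median(P[m][:,2])
q=np.array([atz(z,u+200,v+200,h)[:2] for v,u in np.argwhere(m)])
r=cv2.minAreaRect((q*1000).astype(np.float32));print(r)
hand=np.array([atz(z,*c,h)[:2] for c in[(237,243),(276,240),(281,287),(247,290)]]);print(np.round(hand,3),hand.mean(0))
b=np.array([atz(z,*c,.012)[:2] for c in[(322,40),(376,121),(302,180),(246,109)]]);print(np.round(b,3),b.mean(0))
t=load("top0")
print("topdepth board",np.median([dep(z,u,v)[2] for u in range(280,330,5) for v in range(80,130,5)]))
# same rim in top, triangulate centre
p=t["p"].astype(int);m=(p[...,0]>170)&(p[...,2]<90);m[:,:185]=0;m[:,225:]=0;m[:140]=0;m[190:]=0
c=np.argwhere(m).mean(0)[::-1];print(c)
pw=z["p"].astype(int);mw=(pw[...,0]>170)&(pw[...,2]<90);mw[:200]=0;mw[310:]=0;mw[:,:220]=0;mw[:,290:]=0
cw=np.argwhere(mw).mean(0)[::-1];print(cw,tri(t,c,z,cw))
E
```

```text
1039 0.09077322153274459
((654.6846923828125, 223.32655334472656), (40.352272033691406, 60.050453186035156), 74.36075592041016)
[[0.615 0.213]
 [0.632 0.259]
 [0.696 0.236]
 [0.681 0.193]] [0.65585476 0.22496481]
[[0.44  0.414]
 [0.562 0.443]
 [0.593 0.318]
 [0.472 0.289]] [0.51694598 0.3659888 ]
topdepth board 0.012589049228231064
[199.75       164.50675676]
[258.56881617 264.52358037] (array([0.65531441, 0.22276359, 0.08745663]), np.float64(0.000796408843221655))
```

```bash
python3 -m inch '[[[9,-7,0,-8.04],[9,-7,0,-8.04],[8,-7,0,-8.04],[8,-7,0,-8.04],[8,-7,0,-8.04]]]'; python3 -m inch '[[[8,-7,0,-8.04],[8,-7,0,-8.04],[8,-7,0,-8.04],[8,-6,0,-8.04],[8,-6,0,-8.04]]]'; python3 -m inch '[[[0,0,-25,0],[0,0,-25,0],[0,0,0,0],[0,0,0,0],[0,0,0,0]]]' 
python3 - <<'E'
from h import *
z=shot("wrist","w2");s=monitor.get_state()
q=s["ee_rot"];y=Ro.from_quat([q[1],q[2],q[3],q[0]]).as_matrix()[:,1];print(s["position"],np.degrees(np.arctan2(y[1],y[0])),s["joints"])
p=z["p"].astype(int);m=((p[...,0]>150)&(p[...,2]<90)).astype(np.uint8)
n,l,st,ce=cv2.connectedComponentsWithStats(m);print(st[st[:,4]>300])
k=1+np.argmax(st[1:,4]*(np.abs(ce[1:,0]-280)<120))
V=np.argwhere(l==k);h=np.median([dep(z,u,v)[2] for v,u in V]);q=np.array([atz(z,u,v,h)[:2] for v,u in V])
print(h,cv2.minAreaRect((q*1000).astype(np.float32)))
E
```

```text
time: 1.65
position: [0.6144, 0.2572, 0.2505]
ee_rot: [-0.0, 0.542, 0.841, -0.0]
wrist_force: [0.1, 0.2, 0.2]
width: 0.997
finger_force: 0.0
time: 2.15
position: [0.6544, 0.2243, 0.2505]
ee_rot: [-0.0, 0.798, 0.603, -0.0]
wrist_force: [-0.3, -0.2, 0.8]
width: 0.997
finger_force: 0.0
time: 2.65
position: [0.6555, 0.2242, 0.2023]
ee_rot: [0.0, 0.796, 0.605, 0.001]
wrist_force: [0.3, -0.4, 0.1]
width: 1.003
finger_force: 0.0
[0.65567903 0.22401631 0.20242821] -15.514085559199376 [2.85463008e-01 5.37219413e-01 1.48629519e+00 2.84139777e-05
 1.11614841e+00 5.56221583e-01]
[[     0      0    560    420 220316]
 [    57     20    123    114   6222]
 [   419     63     82    122   6934]
 [   113    142     42     36    677]
 [   252    197     58     26    777]]
0.09085081469214018 ((654.3030395507812, 215.5240936279297), (27.067140579223633, 59.20676803588867), 74.5550537109375)
```

View pics/w2.png

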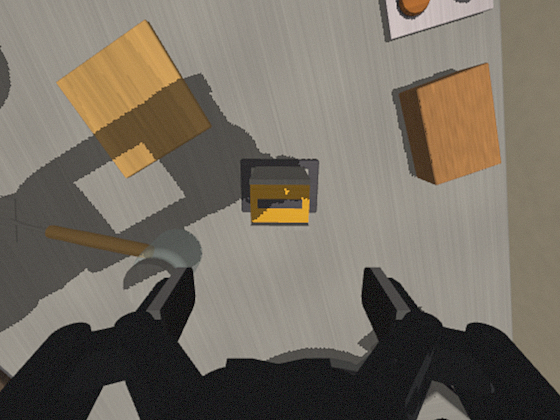

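The rim spans columns 250–310 and rows 181–224, square to the fingers and centred between them. I'll go down and grip.

```bash
python3 -m inch '[[[0,-1,-40,0],[0,0,-40,0],[0,0,-35,0],[0,0,-25,0],[0,0,-22,0]]]'; python3 -m inch '[[[0,0,0,0],[0,0,0,0],[0,0,0,0],[0,0,0,0],[0,0,0,0]]]' -1;  python3 -m inch '[[[0,0,0,0],[0,0,0,0],[0,0,0,0],[0,0,5,0],[0,0,5,0]]]'
```

```text
time: 3.2
position: [0.6554, 0.2226, 0.0384]
ee_rot: [0.0, 0.796, 0.605, 0.0]
wrist_force: [0.4, 0.4, -0.5]
width: 0.999
finger_force: 0.0
time: 3.7
position: [0.6561, 0.2227, 0.0404]
ee_rot: [0.0, 0.796, 0.605, 0.001]
wrist_force: [-0.1, -0.1, 7.7]
width: 0.684
finger_force: 65.9
time: 4.2
position: [0.655, 0.2224, 0.0493]
ee_rot: [-0.0, 0.796, 0.605, -0.0]
wrist_force: [0.1, 0.3, -3.0]
width: 0.684
finger_force: 65.1
```

```bash
python3 -m inch '[[[0,0,30,0],[0,0,40,0],[0,0,40,0],[-10,11,0,0],[-24,25,0,0]]]'; python3 -m inch '[[[-28,29,0,0],[-28,29,0,0],[-28,29,0,0],[-20,20,0,0],[0,0,0,0]]]';  python3 -m inch '[[[0,0,-40,0],[0,0,-35,0],[0,0,-25,0],[0,0,-12,0],[0,0,-3,0]]]'; python3 -m inch '[[[0,0,-2,0],[0,0,0,0],[0,0,0,0],[0,0,0,0],[0,0,0,0]]]'
```

```text
time: 4.7
position: [0.6227, 0.2577, 0.1604]
ee_rot: [0.001, 0.797, 0.604, 0.002]
wrist_force: [-1.3, 0.3, -4.3]
width: 0.686
finger_force: 66.1
time: 5.2
position: [0.5137, 0.3677, 0.1585]
ee_rot: [-0.0, 0.795, 0.606, -0.001]
wrist_force: [1.1, -0.7, -2.4]
width: 0.688
finger_force: 66.2
time: 5.7
position: [0.5164, 0.3647, 0.0425]
ee_rot: [-0.0, 0.796, 0.605, -0.001]
wrist_force: [-0.0, -0.6, -3.1]
width: 0.684
finger_force: 66.1
time: 6.2
position: [0.5174, 0.3656, 0.0425]
ee_rot: [0.0, 0.796, 0.605, 0.0]
wrist_force: [0.2, 0.2, -0.8]
width: 0.685
finger_force: 66.3
```

```bash
python3 -m inch '[[[0,0,-1,0],[0,0,0,0],[0,0,0,0],[0,0,0,0],[0,0,0,0]]]'; python3 -m inch '[[[0,0,0,0],[0,0,0,0],[0,0,0,0],[0,0,0,0],[0,0,0,0]]]' 1; python3 -m inch '[[[0,0,0,0],[0,0,20,0],[0,0,40,0],[0,0,40,0],[0,0,40,0]]]'; python3 -m inch '[[[0,0,0,8],[0,0,0,8],[0,0,0,8],[0,0,0,8],[0,0,0,8]]]';python3 -m inch '[[[0,0,0,8],[0,0,0,8],[0,0,0,8],[0,0,0,8],[0,0,0,8]]]';python3 -m inch '[[[0,0,0,8],[0,0,0,2],[0,0,0,0],[0,0,0,0],[0,0,0,0]]]'
python3 - <<'E'
from h import *
z=shot("wrist","w3");t=shot("top","t3");s=monitor.get_state()
q=s["ee_rot"];y=Ro.from_quat([q[1],q[2],q[3],q[0]]).as_matrix()[:,1];print(s["position"],np.degrees(np.arctan2(y[1],y[0])),s["joints"])
E
```

```text
time: 6.7
position: [0.5176, 0.3658, 0.0423]
ee_rot: [-0.0, 0.796, 0.605, 0.001]
wrist_force: [-3.0, -2.0, 16.7]
width: 0.684
finger_force: 68.4
time: 7.2
position: [0.5171, 0.3654, 0.0408]
ee_rot: [-0.0, 0.796, 0.605, -0.0]
wrist_force: [0.1, -0.2, 0.1]
width: 1.001
finger_force: 0.0
time: 7.7
position: [0.5168, 0.3653, 0.1823]
ee_rot: [-0.0, 0.796, 0.605, -0.0]
wrist_force: [1.1, 0.5, 0.2]
width: 1.001
finger_force: 0.0
time: 8.2
position: [0.5171, 0.3654, 0.1809]
ee_rot: [-0.0, 0.539, 0.842, -0.0]
wrist_force: [0.3, 0.3, 0.2]
width: 1.0
finger_force: 0.0
time: 8.7
position: [0.517, 0.3654, 0.1808]
ee_rot: [-0.0, 0.218, 0.976, -0.0]
wrist_force: [-0.7, 0.4, -0.0]
width: 0.999
finger_force: 0.0
time: 9.2
position: [0.5171, 0.3654, 0.1809]
ee_rot: [-0.0, 0.136, 0.991, -0.0]
wrist_force: [0.3, 0.1, -1.2]
width: 1.0
finger_force: 0.0
[0.51710666 0.36542236 0.18090032] 74.41561240152676 [ 5.67303003e-01  4.74189984e-01  1.65589111e+00  2.33037865e-05
  1.01154260e+00 -7.31506813e-01]
```

View pics/w3.png

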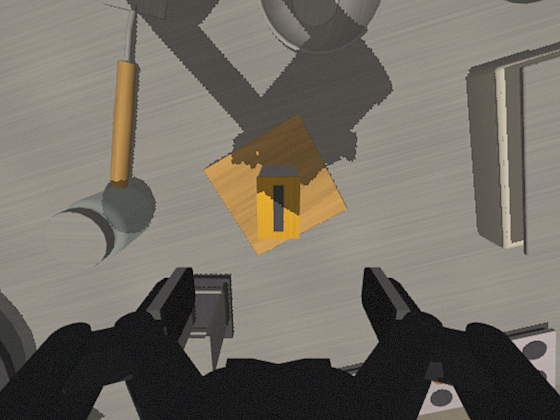

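The cassette stands upright on the board, with its rim at columns 258–299 and rows 177–238, square to the fingers. Next I'll grip it across the 40 mm faces.

```bash
python3 - <<'E'
from h import *
z=load("w3");c=np.array([atz(z,*k,.092)[:2] for k in[(258,177),(299,177),(299,238),(258,238)]]);print(c,c.mean(0))
E
python3 -m inch '[[[0,0,-40,0],[0,0,-40,0],[0,0,-35,0],[0,0,-20,0],[0,0,-4,0]]]'; python3 -m inch '[[[0,0,0,0],[0,0,0,0],[0,0,0,0],[0,0,0,0],[0,0,0,0]]]' -1;  python3 -m inch '[[[0,0,0,0],[0,0,0,0],[0,0,0,0],[0,0,0,0],[0,0,0,0]]]'
```

```text
[[0.48270533 0.35630995]
 [0.49284358 0.39274621]
 [0.55164999 0.37778666]
 [0.5408045  0.3388381 ]] [0.51700085 0.36642023]
time: 9.8
position: [0.5157, 0.3645, 0.0394]
ee_rot: [-0.002, 0.135, 0.991, -0.001]
wrist_force: [-0.3, 0.4, 0.3]
width: 0.998
finger_force: 0.0
time: 10.3
position: [0.5179, 0.3659, 0.0436]
ee_rot: [0.001, 0.135, 0.991, 0.001]
wrist_force: [-2.0, -2.2, 8.9]
width: 0.449
finger_force: 60.2
time: 10.8
position: [0.518, 0.3659, 0.0436]
ee_rot: [0.001, 0.135, 0.991, 0.001]
wrist_force: [-2.2, -0.9, 8.8]
width: 0.451
finger_force: 60.2
```

```bash
python3 -m inch '[[[0,0,20,0],[0,0,40,0],[0,0,40,0],[0,0,40,0],[0,0,20,0]]]'; python3 -m inch '[[[5,-20,15,0],[9,-36,15,0],[9,-36,15,0],[9,-36,15,0],[9,-36,15,0]]]';python3 -m inch '[[[9,-36,0,0],[9,-36,0,0],[9,-36,0,0],[9,-36,0,0],[6,-28,0,0]]]';python3 -m inch '[[[0,0,0,0],[0,0,0,0],[0,0,0,0],[0,0,0,0],[0,0,0,0]]]'
python3 - <<'E'
from h import *
z=shot("wrist","w4");s=monitor.get_state()
q=s["ee_rot"];y=Ro.from_quat([q[1],q[2],q[3],q[0]]).as_matrix()[:,1];print(s["position"],np.degrees(np.arctan2(y[1],y[0])),s["joints"],s["finger_force"])
E
```

```text
time: 11.3
position: [0.5183, 0.3662, 0.2065]
ee_rot: [0.002, 0.135, 0.991, 0.002]
wrist_force: [0.4, -0.4, -3.0]
width: 0.449
finger_force: 62.2
time: 11.8
position: [0.5581, 0.2, 0.2783]
ee_rot: [0.0, 0.135, 0.991, 0.0]
wrist_force: [0.2, 0.3, -3.1]
width: 0.453
finger_force: 62.1
time: 12.3
position: [0.6004, 0.0273, 0.2777]
ee_rot: [0.001, 0.136, 0.991, -0.0]
wrist_force: [0.6, 1.1, -3.2]
width: 0.452
finger_force: 62.1
time: 12.8
position: [0.6, 0.0303, 0.277]
ee_rot: [0.0, 0.135, 0.991, 0.0]
wrist_force: [-0.5, -0.3, -3.2]
width: 0.451
finger_force: 62.1
[0.60001866 0.03015947 0.27697613] 74.51616343965877 [-2.73972673e-04  3.42606020e-01  1.61692997e+00  6.38080185e-05
  1.18199691e+00 -1.30085056e+00] 62.092952728271484
```

View pics/w4.png

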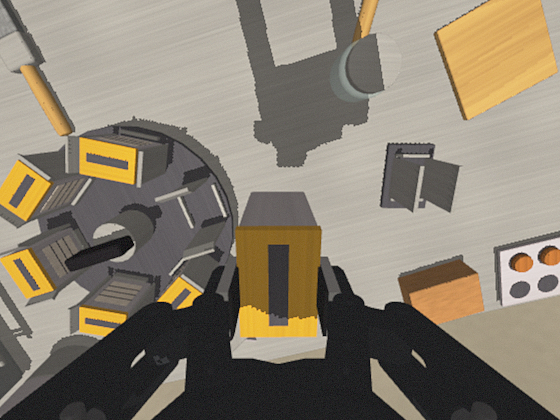

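The wrist view shows the wheel with its hub near (112,242), the bar knob at about (100,252), and the empty pocket's white lip and plates at roughly (200,225). The cassette hangs straight in the fingers. The five rims give a precise fit of the wheel.

```bash
python3 - <<'E'
from h import *
from scipy.optimize import least_squares
def rims(tag,box,amin):
    z=load(tag);p=z["p"].astype(int);m=((p[...,0]>150)&(p[...,2]<100)&(p[...,0]-p[...,2]>90)).astype(np.uint8)
    u0,u1,v0,v1=box;k=np.zeros_like(m);k[v0:v1,u0:u1]=m[v0:v1,u0:u1]
    k=cv2.morphologyEx(k,cv2.MORPH_CLOSE,np.ones((3,3)))
    n,l,st,ce=cv2.connectedComponentsWithStats(k);out=[]
    for i in range(1,n):
        if st[i,4]<amin: continue
        V=np.argwhere(l==i);h=np.median([dep(z,u,v)[2] for v,u in V])
        r=cv2.minAreaRect(np.array([1000*atz(z,u,v,h)[:2] for v,u in V],np.float32));print(tag,np.round(r[0],1),np.round(r[1],1),round(r[2],1),round(h,4));out.append(np.array(r[0])/1000)
    return out
def fit(cs):
    cs=np.array(cs)
    def f(x):
        C=np.array([[x[0]+.11*np.cos(x[2]+np.pi/3*k),x[1]+.11*np.sin(x[2]+np.pi/3*k)] for k in range(6)])
        return np.min(np.linalg.norm(cs[:,None]-C[None],axis=2),axis=1)
    s=least_squares(f,[.603,-.192,1.45]);x=s.x
    print("centre",x[:2],"pocket dir deg",np.degrees(x[2]),"pocket",x[:2]+.11*np.array([np.cos(x[2]),np.sin(x[2])]),"res",f(x))
fit(rims("top0",(283,385,135,225),60))
rims("w4",(0,150,120,340),300)
for tag,b in(("top0",(283,385,135,230)),("w4",(40,240,120,330))):
    z=load(tag);Q=np.array([dep(z,u,v) for v in range(b[2],b[3]) for u in range(b[0],b[1])])
    K=Q[(Q[:,2]>.145)&(Q[:,2]<.165)];K=K[np.linalg.norm(K[:,:2]-[.605,-.19],axis=1)<.06]
    print(tag,len(K),np.median(K,0),cv2.minAreaRect((K[:,:2]*1000).astype(np.float32)))
    # pocket plates: tall things within 50mm of pocket estimate
    L=Q[(Q[:,2]>.115)&(np.linalg.norm(Q[:,:2]-[.618,-.083],axis=1)<.05)];print(len(L),np.round(L[::max(1,len(L)//12)],3).tolist())
z=load("w4");cv2.imwrite("pics/w4c.png",cv2.resize(z["p"][120:340,20:250,::-1],None,fx=2.7,fy=2.7,interpolation=cv2.INTER_CUBIC))
E
```

```text
top0 [ 708.9 -243.4] [59.2 39.9] 63.9 0.127
top0 [ 704.4 -134.4] [38.6 60. ] 33.2 0.1271
top0 [ 616.4 -302.9] [59.  39.4] 1.6 0.127
top0 [ 513.5 -143.2] [60.2 39.5] 64.6 0.1272
top0 [ 519.  -253.1] [39.  60.3] 32.5 0.1269
centre [ 0.61140494 -0.19343436] pocket dir deg 92.72054832734909 pocket [ 0.60618383 -0.08355834] res [0.00048723 0.00057844 0.00046491 0.00021822 0.00029151]
w4 [ 513.1 -142.6] [61.2 41.1] 62.7 0.1278
w4 [ 518.6 -252.7] [40.9 61.6] 32.8 0.1276
w4 [ 616.4 -303.1] [61.  41.4] 2.9 0.1275
w4 [ 708.9 -243.4] [61.1 41.8] 62.7 0.1276
top0 138 [ 0.61095309 -0.19178488  0.15051537] ((610.6895141601562, -193.33602905273438), (16.7901554107666, 68.90266418457031), 1.0727626085281372)
70 [[0.647, -0.079, 0.135], [0.646, -0.094, 0.138], [0.643, -0.069, 0.138], [0.644, -0.085, 0.136], [0.645, -0.1, 0.133], [0.641, -0.076, 0.131], [0.642, -0.091, 0.129], [0.64, -0.067, 0.125], [0.639, -0.082, 0.129], [0.64, -0.097, 0.127], [0.638, -0.073, 0.12], [0.639, -0.092, 0.117], [0.57, -0.071, 0.131], [0.57, -0.086, 0.134]]
w4 833 [ 0.60901984 -0.19013705  0.15179728] ((610.2213745117188, -192.90711975097656), (16.397483825683594, 70.29964447021484), 2.41961669921875)
453 [[0.57, -0.07, 0.128], [0.569, -0.092, 0.133], [0.637, -0.07, 0.117], [0.638, -0.078, 0.119], [0.638, -0.087, 0.12], [0.639, -0.071, 0.129], [0.638, -0.101, 0.119], [0.639, -0.089, 0.128], [0.641, -0.078, 0.133], [0.643, -0.071, 0.135], [0.642, -0.093, 0.132], [0.642, -0.098, 0.133], [0.645, -0.101, 0.135]]
```

View pics/w4c.png

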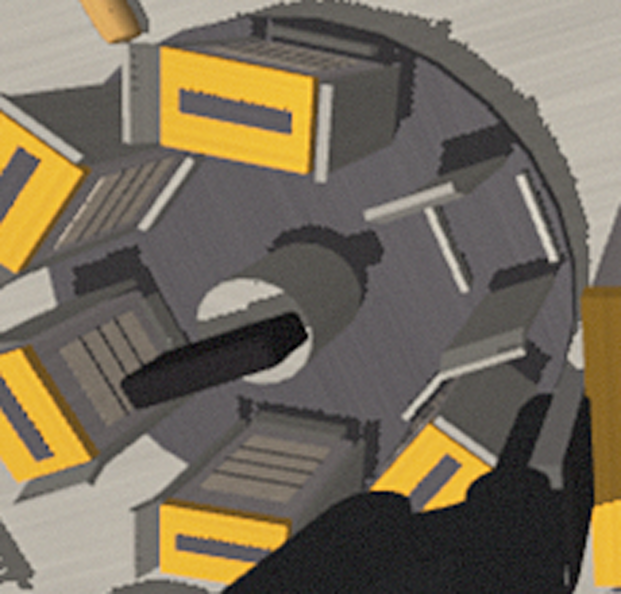

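```bash
python3 -m inch '[[[1,-20,-15,4],[1,-30,-20,5],[2,-35,-20,5],[2,-20,-15,4.2],[0,-8.5,-12,0]]]'; python3 -m inch '[[[0,0,0,0],[0,0,0,0],[0,0,0,0],[0,0,0,0],[0,0,0,0]]]'
python3 - <<'E'
from h import *
z=load("w4");s=monitor.get_state()
th=np.radians(74.5);tx=np.array([-np.sin(th),np.cos(th)]);ty=np.array([np.cos(th),np.sin(th)])
for k in[(237,226),(321,226)]:
    d=atz(z,*k,.277-.0316+.080)[:2]-[.600,.0302];print("tool x,y of rim corner",d@tx,d@ty)
z=shot("wrist","w5");q=s["ee_rot"];y=Ro.from_quat([q[1],q[2],q[3],q[0]]).as_matrix()[:,1];print(s["position"],np.degrees(np.arctan2(y[1],y[0])))
E
```

```text
time: 13.35
position: [0.606, -0.0855, 0.1938]
ee_rot: [-0.0, -0.024, 1.0, -0.0]
wrist_force: [1.1, 0.2, -2.4]
width: 0.447
finger_force: 62.0
time: 13.85
position: [0.6064, -0.0834, 0.1955]
ee_rot: [0.0, -0.023, 1.0, -0.0]
wrist_force: [-0.3, -0.2, -3.7]
width: 0.448
finger_force: 62.0
tool x,y of rim corner 0.032727122550834 -0.018846180326333915
tool x,y of rim corner 0.03277361760080573 0.02047964455346523
[ 0.60643966 -0.08344918  0.19551902] 92.68868339628206
```

View pics/w5.png

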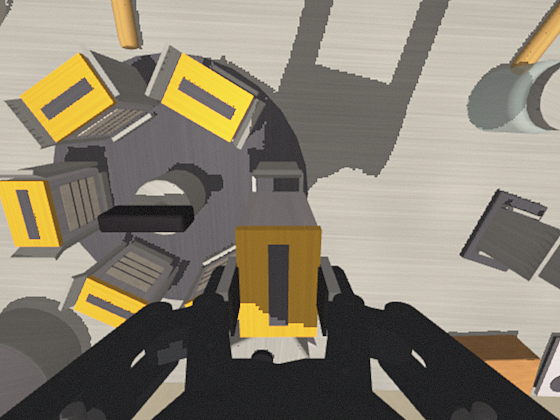

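The cassette hangs over the pocket, in line with the near guide plate at (276,180). It sits about 2 mm off-centre along the tool's x, so I'll shift by that and lower in stages, watching the force.

```bash
python3 -m inch '[[[1.6,0,-10,0],[0,0,-15,0],[0,0,-10,0],[0,0,-8,0],[0,0,-7,0]]]'; python3 -m inch '[[[0,0,-5,0],[0,0,-5,0],[0,0,-5,0],[0,0,-5,0],[0,0,0,0]]]'
```

```text
time: 14.4
position: [0.6076, -0.0841, 0.1441]
ee_rot: [-0.0, -0.023, 1.0, 0.0]
wrist_force: [0.2, 0.1, -2.8]
width: 0.453
finger_force: 62.1
time: 14.9
position: [0.6074, -0.084, 0.1243]
ee_rot: [-0.0, -0.023, 1.0, 0.0]
wrist_force: [-0.5, 0.5, -2.3]
width: 0.449
finger_force: 62.1
```

```bash
python3 -m inch '[[[0,0,-7,0],[0,0,-7,0],[0,0,-7,0],[0,0,-7,0],[0,0,-4,0]]]'; python3 -m inch '[[[0,0,-4,0],[0,0,-4,0],[0,0,-2,0],[0,0,-1,0],[0,0,0,0]]]'
```

```text
time: 15.4
position: [0.6074, -0.084, 0.0919]
ee_rot: [-0.0, -0.023, 1.0, 0.0]
wrist_force: [0.0, -0.6, -3.2]
width: 0.451
finger_force: 62.1
time: 15.9
position: [0.6078, -0.0841, 0.0819]
ee_rot: [0.0, -0.023, 1.0, -0.0]
wrist_force: [0.6, -0.8, -3.6]
width: 0.452
finger_force: 62.1
```

Still hanging freely, with about 3 mm to go.

```bash
python3 -m inch '[[[0,0,-1.5,0],[0,0,-1,0],[0,0,0,0],[0,0,0,0],[0,0,0,0]]]'; python3 -m inch '[[[0,0,-1,0],[0,0,0,0],[0,0,0,0],[0,0,0,0],[0,0,0,0]]]'
```

```text
time: 16.4
position: [0.6078, -0.0841, 0.0795]
ee_rot: [0.0, -0.023, 1.0, -0.0]
wrist_force: [0.5, -0.1, -2.7]
width: 0.447
finger_force: 62.1
time: 16.9
position: [0.6081, -0.0841, 0.0787]
ee_rot: [0.0, -0.023, 1.0, -0.0]
wrist_force: [1.0, -0.6, 3.8]
width: 0.451
finger_force: 62.8
```

The force has changed sign, so it's on the floor. Releasing and lifting clear.

```bash
python3 -m inch '[[[0,0,-0.5,0],[0,0,0,0],[0,0,0,0],[0,0,0,0],[0,0,0,0]]]'; python3 -m inch '[[[0,0,0,0],[0,0,0,0],[0,0,0,0],[0,0,0,0],[0,0,0,0]]]' 1; python3 -m inch '[[[0,0,0,0],[0,0,20,0],[0,0,40,0],[0,0,40,0],[0,0,40,0]]]'
python3 - <<'E'
from h import *
z=shot("top","t6");p=z["p"].astype(int);m=((p[...,0]>150)&(p[...,0]-p[...,2]>90)).astype(np.uint8);m[:135]=0;m[230:]=0;m[:,:280]=0;m[:,385:]=0
n,l,st,ce=cv2.connectedComponentsWithStats(cv2.morphologyEx(m,cv2.MORPH_CLOSE,np.ones((3,3))))
for i in range(1,n):
    if st[i,4]>30:
        V=np.argwhere(l==i);h=np.median([dep(z,u,v)[2] for v,u in V]);print(cv2.minAreaRect(np.array([1000*atz(z,u,v,h)[:2] for v,u in V],np.float32)),h)
z=shot("wrist","w6");print(monitor.get_state()["position"])
E
```

```text
time: 17.4
position: [0.6084, -0.0842, 0.0786]
ee_rot: [0.001, -0.023, 1.0, -0.0]
wrist_force: [-0.3, -0.3, 10.6]
width: 0.451
finger_force: 63.7
time: 17.9
position: [0.6076, -0.0841, 0.0778]
ee_rot: [-0.0, -0.023, 1.0, 0.0]
wrist_force: [1.2, -0.3, -0.3]
width: 1.002
finger_force: 0.0
time: 18.4
position: [0.6074, -0.084, 0.2193]
ee_rot: [-0.0, -0.023, 1.0, 0.0]
wrist_force: [0.6, -0.1, -0.3]
width: 1.0
finger_force: 0.0
((700.6475219726562, -264.60223388671875), (23.167465209960938, 44.092227935791016), 83.15765380859375) 0.12721099562784233
((616.3992309570312, -302.8877258300781), (39.59148406982422, 60.11835861206055), 89.82103729248047) 0.12691094796851243
((627.7526245117188, -83.95667266845703), (41.99055480957031, 16.92344093322754), 81.9181137084961) 0.12668122686369898
((518.0450439453125, -252.60919189453125), (40.020103454589844, 61.6650276184082), 32.49085998535156) 0.12706101362813205
[ 0.61065091 -0.08462139  0.22347505]
```

View pics/w6.png

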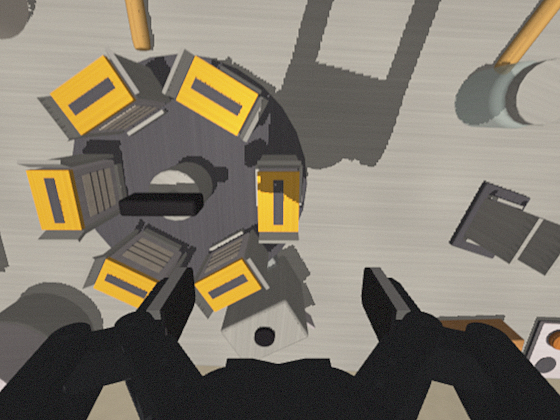

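The cassette is seated at (277,200) with its top at 0.127, level with the others, and the wheel hasn't moved. Next is the knob.

```bash
python3 -m inch '[[[0,-10,0,-8.2],[1,-20,0,-8.2],[1,-25,0,-8.2],[1,-25,0,-8.2],[0.4,-20,0,-8.2]]]'; python3 -m inch '[[[0,-9.3,0,-8.2],[0,0,0,-8.2],[0,0,0,-8.2],[0,0,0,-8.2],[0,0,0,-8.2]]]'; python3 -m inch '[[[0,0,0,-8],[0,0,0,0],[0,0,0,0],[0,0,0,0],[0,0,0,0]]]'
python3 - <<'E'
from h import *
z=shot("wrist","w7");s=monitor.get_state();q=s["ee_rot"];y=Ro.from_quat([q[1],q[2],q[3],q[0]]).as_matrix()[:,1];print(s["position"],np.degrees(np.arctan2(y[1],y[0])))
E
```

```text
time: 19.0
position: [0.611, -0.1853, 0.2175]
ee_rot: [-0.0, 0.331, 0.944, -0.0]
wrist_force: [-0.1, -0.6, -0.6]
width: 1.001
finger_force: 0.0
time: 19.5
position: [0.6109, -0.1934, 0.2174]
ee_rot: [-0.0, 0.641, 0.768, -0.0]
wrist_force: [0.1, 0.1, 0.3]
width: 1.005
finger_force: 0.0
time: 20.0
position: [0.6111, -0.1934, 0.2178]
ee_rot: [-0.0, 0.69, 0.724, -0.0]
wrist_force: [0.3, 0.5, 0.6]
width: 1.003
finger_force: 0.0
[ 0.61112118 -0.19335225  0.21785075] 2.754404958228828
```

View pics/w7.png

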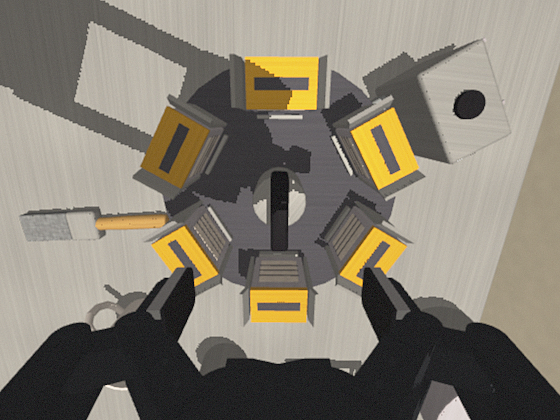

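The knob bar stands vertical at column 280, centred between the fingers, and the loaded cassette sits in place at (285,83). I'll go down and grip the knob.

```bash
python3 -m inch '[[[0,0,-25,0],[0,0,-25,0],[0,0,-18,0],[0,0,-12,0],[0,0,-6,0]]]'; python3 -m inch '[[[0,0,0,0],[0,0,0,0],[0,0,0,0],[0,0,0,0],[0,0,0,0]]]' -1; python3 -m inch '[[[0,0,0,0],[0,0,0,0],[0,0,0,0],[0,0,0,0],[0,0,0,0]]]'
```

```text
time: 20.55
position: [0.6108, -0.1932, 0.1309]
ee_rot: [-0.001, 0.69, 0.724, -0.0]
wrist_force: [0.0, -0.1, -0.2]
width: 1.001
finger_force: 0.0
time: 21.05
position: [0.6113, -0.1934, 0.1324]
ee_rot: [0.0, 0.69, 0.723, 0.0]
wrist_force: [-0.1, 0.1, 0.1]
width: 0.142
finger_force: 0.0
time: 21.55
position: [0.6111, -0.1934, 0.1319]
ee_rot: [-0.0, 0.69, 0.723, -0.0]
wrist_force: [0.8, -0.9, 0.1]
width: -0.002
finger_force: 0.0
```

The fingers shut fully without touching the knob, so I need to look before doing anything else.

```bash
python3 - <<'E'
from h import *
z=shot("wrist","w8");print(monitor.get_state())
Q=np.array([[dep(z,u,v) for u in range(0,560,1)] for v in range(0,420)])
m=(np.abs(Q[...,0]-.611)<.05)&(np.abs(Q[...,1]+.193)<.05)
V=np.argwhere(m&(Q[...,2]>.11)&(Q[...,2]<.16));P=Q[V[:,0],V[:,1]]
print(len(P),P.min(0),P.max(0))
for h in np.arange(.11,.165,.005):
    k=(P[:,2]>=h)&(P[:,2]<h+.005);print(round(h,3),k.sum(),np.round(P[k].min(0),3) if k.any() else "",np.round(P[k].max(0),3) if k.any() else "")
E
```

```text
{'time': 21.6, 'joints': array([-3.53716870e-01,  5.36765046e-01,  1.68229505e+00, -1.03853201e-05,
        9.22561033e-01, -4.00142459e-01]), 'joint_vel': array([ 0.00113443,  0.0007935 , -0.00184544,  0.00119573, -0.00195326,
       -0.0012585 ]), 'tau': array([ 5.64955335e-03, -9.61802888e+01, -3.86217785e+01,  7.83325086e-04,
        1.99727765e-03, -2.82020653e-05]), 'position': array([ 0.61113782, -0.19336437,  0.13188199]), 'ee_rot': array([-1.14216382e-05,  6.90501565e-01,  7.23330899e-01, -9.45377042e-06]), 'wrist_force': array([-0.38513175,  0.28977161, -0.14204629]), 'torque': array([-0.01684955, -0.00421894, -0.00293305]), 'finger_force': 0.0, 'width': -0.00042026858667635616}
1706 [ 0.60128168 -0.19587625  0.12276969] [ 0.61860951 -0.15781721  0.15441513]
0.11 0  
0.115 0  
0.12 6 [ 0.601 -0.162  0.123] [ 0.617 -0.158  0.125]
0.125 44 [ 0.601 -0.161  0.125] [ 0.617 -0.158  0.13 ]
0.13 49 [ 0.602 -0.161  0.13 ] [ 0.617 -0.158  0.135]
0.135 49 [ 0.602 -0.16   0.135] [ 0.617 -0.158  0.14 ]
0.14 57 [ 0.601 -0.161  0.14 ] [ 0.617 -0.158  0.145]
0.145 113 [ 0.602 -0.196  0.145] [ 0.619 -0.158  0.15 ]
0.15 1388 [ 0.602 -0.195  0.15 ] [ 0.619 -0.158  0.154]
0.155 0  
0.16 0  
0.165 0
```

View pics/w8.png

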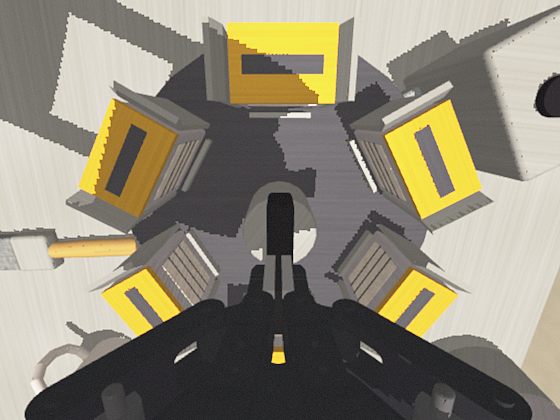

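```bash
python3 - <<'E'
from h import *
z=load("w8");w=load("w7")
for v in range(225,340,8):print(v,[(u,*np.round(1000*dep(z,u,v)).astype(int)) for u in(252,262,270,275,280,285,290,298,306)])
print("bar in w7:",[(v,*np.round(1000*dep(w,280,v)).astype(int)) for v in range(160,262,8)])
cv2.imwrite("pics/w8c.png",cv2.resize(z["p"][160:380,170:390,::-1],(800,600) if 0 else (600,600),interpolation=cv2.INTER_CUBIC))
E
```

```text
225 [(252, np.int64(591), np.int64(-188), np.int64(107)), (262, np.int64(598), np.int64(-188), np.int64(108)), (270, np.int64(604), np.int64(-171), np.int64(153)), (275, np.int64(607), np.int64(-171), np.int64(152)), (280, np.int64(610), np.int64(-171), np.int64(152)), (285, np.int64(613), np.int64(-171), np.int64(153)), (290, np.int64(616), np.int64(-171), np.int64(153)), (298, np.int64(624), np.int64(-187), np.int64(107)), (306, np.int64(630), np.int64(-186), np.int64(107))]
233 [(252, np.int64(591), np.int64(-194), np.int64(108)), (262, np.int64(598), np.int64(-194), np.int64(107)), (270, np.int64(605), np.int64(-176), np.int64(152)), (275, np.int64(607), np.int64(-176), np.int64(153)), (280, np.int64(610), np.int64(-176), np.int64(153)), (285, np.int64(613), np.int64(-176), np.int64(153)), (290, np.int64(616), np.int64(-175), np.int64(153)), (298, np.int64(625), np.int64(-193), np.int64(108)), (306, np.int64(631), np.int64(-193), np.int64(107))]
241 [(252, np.int64(591), np.int64(-201), np.int64(107)), (262, np.int64(598), np.int64(-200), np.int64(108)), (270, np.int64(605), np.i
[... 6122 characters left out ...]
)]
bar in w7: [(160, np.int64(611), np.int64(-158), np.int64(48)), (168, np.int64(611), np.int64(-165), np.int64(63)), (176, np.int64(610), np.int64(-159), np.int64(151)), (184, np.int64(610), np.int64(-165), np.int64(154)), (192, np.int64(611), np.int64(-172), np.int64(153)), (200, np.int64(611), np.int64(-179), np.int64(154)), (208, np.int64(611), np.int64(-186), np.int64(153)), (216, np.int64(612), np.int64(-194), np.int64(152)), (224, np.int64(612), np.int64(-201), np.int64(152)), (232, np.int64(613), np.int64(-209), np.int64(152)), (240, np.int64(613), np.int64(-216), np.int64(152)), (248, np.int64(613), np.int64(-224), np.int64(153)), (256, np.int64(617), np.int64(-279), np.int64(57))]
```

View pics/w8c.png

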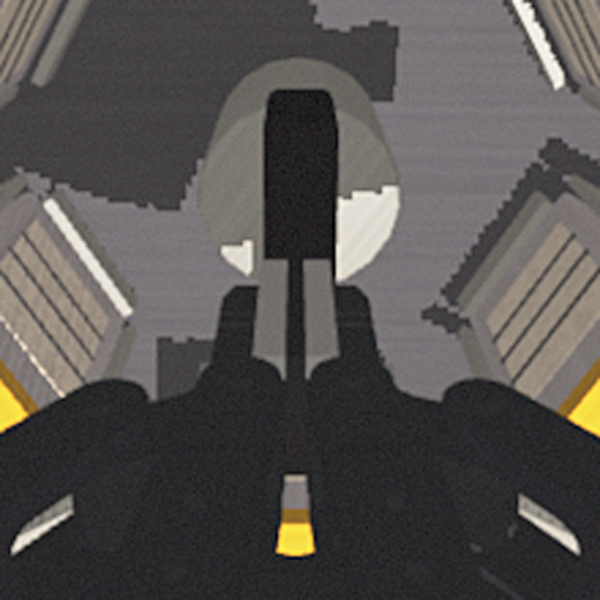

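The crop shows the shut pads (grey, at about 255–335 × 260–360) ending above the black bar, not around it. Depth puts their ends near z = 0.170, about 38 mm behind the reported TCP, while the palm matches the stated geometry. I'll check that on the open fingers before going lower.

```bash
python3 - <<'E'
from h import *
for tag,T in(("w7",[.6111,-.1934,.2178]),("w8",[.6111,-.1934,.1319]),("w5",[.6064,-.0834,.1955])):
    z=load(tag);f,cx,cy=z["c"]
    u,v=np.meshgrid(np.arange(560),np.arange(420));d=z["d"];C=np.stack([(u-cx)/f*d,(v-cy)/f*d,d],-1)
    W=(C-z["t"])@z["R"]
    m=(d>0)&(d<.25)&(v>170)
    b=W[...,2]-T[2];k=m&(np.linalg.norm(W[...,:2]-T[:2],axis=-1)<.07)&(p if False else True)
    # dark/grey finger pixels
    dark=(z["p"].max(-1)<125);k&=dark
    hh=np.histogram(b[k],bins=np.arange(-.02,.10,.01));print(tag,dict(zip(np.round(hh[1][:-1]*1000).astype(int).tolist(),hh[0].tolist())))
z=load("w7")
for c in[(185,272),(188,280),(180,285),(370,272),(378,280)]:print(c,np.round(1000*(dep(z,*c)-[.6111,-.1934,.2178])))
E
```

```text
w7 {-20: 0, -10: 0, 0: 0, 10: 0, 20: 0, 30: 0, 40: 168, 50: 936, 60: 1325, 70: 1533, 80: 1283}
w8 {-20: 0, -10: 72, 0: 103, 10: 591, 20: 940, 30: 74, 40: 497, 50: 598, 60: 621, 70: 1348, 80: 4833}
w5 {-20: 215, -10: 238, 0: 272, 10: 328, 20: 392, 30: 486, 40: 1703, 50: 1447, 60: 880, 70: 1340, 80: 4489}
(185, 272) [-45.   9.  54.]
(188, 280) [-44.   5.  54.]
(180, 285) [-45.   8.  64.]
(370, 272) [41. 14. 55.]
(378, 280) [42. 14. 63.]
```

Confirmed: the open pads end about 48 mm behind the reported TCP and the shut pads about 38 mm. I'll reopen and lower 37 mm, which still leaves the palm about 11 mm above the bar.

```bash
python3 -m inch '[[[0,0,0,0],[0,0,0,0],[0,0,0,0],[0,0,0,0],[0,0,0,0]]]' 1; python3 -m inch '[[[0,0,-10,0],[0,0,-12,0],[0,0,-10,0],[0,0,-4,0],[0,0,-1,0]]]'; python3 -m inch '[[[0,0,0,0],[0,0,0,0],[0,0,0,0],[0,0,0,0],[0,0,0,0]]]' -1; python3 -m inch '[[[0,0,0,0],[0,0,0,0],[0,0,0,0],[0,0,0,0],[0,0,0,0]]]'
```

```text
time: 22.1
position: [0.6111, -0.1934, 0.1319]
ee_rot: [-0.0, 0.691, 0.723, -0.0]
wrist_force: [-0.6, 0.1, -0.2]
width: 0.85
finger_force: 0.0
time: 22.6
position: [0.6106, -0.1932, 0.0938]
ee_rot: [-0.001, 0.691, 0.723, -0.0]
wrist_force: [0.6, 0.2, -0.1]
width: 1.001
finger_force: 0.0
time: 23.1
position: [0.6123, -0.1934, 0.0954]
ee_rot: [0.001, 0.691, 0.723, 0.001]
wrist_force: [-9.7, 3.0, -0.4]
width: 0.175
finger_force: 61.8
time: 23.6
position: [0.6122, -0.1934, 0.0955]
ee_rot: [0.001, 0.691, 0.723, 0.001]
wrist_force: [4.8, 1.8, 2.6]
width: 0.17
finger_force: 62.0
```

Gripped: the width matches 16 mm and the finger force is 62 N. Turning 60° clockwise.

```bash
python3 -m inch '[[[0,0,0,-4],[0,0,0,-6],[0,0,0,-6],[0,0,0,-6],[0,0,0,-6]]]'; python3 -m inch '[[[0,0,0,-6],[0,0,0,-6],[0,0,0,-6],[0,0,0,-6],[0,0,0,-4]]]'; python3 -m inch '[[[0,0,0,-4],[0,0,0,0],[0,0,0,0],[0,0,0,0],[0,0,0,0]]]'
```

```text
time: 24.1
position: [0.6125, -0.1935, 0.0955]
ee_rot: [0.001, 0.846, 0.533, 0.001]
wrist_force: [6.6, 1.4, 0.6]
width: 0.177
finger_force: 61.8
time: 24.6
position: [0.6127, -0.1937, 0.0955]
ee_rot: [0.001, 0.95, 0.312, 0.001]
wrist_force: [7.6, -0.0, -1.8]
width: 0.179
finger_force: 61.6
time: 25.1
position: [0.6128, -0.1937, 0.0955]
ee_rot: [0.001, 0.96, 0.281, 0.001]
wrist_force: [8.2, -0.3, -0.9]
width: 0.171
finger_force: 61.6
```

```bash
python3 -m inch '[[[0,0,0,0],[0,0,0,0],[0,0,0,0],[0,0,0,0],[0,0,0,0]]]' 1; python3 -m inch '[[[0,0,0,0],[0,0,15,0],[0,0,35,0],[0,0,40,0],[0,0,40,0]]]'; python3 -m inch '[[[0,0,20,0],[0,0,0,0],[0,0,0,0],[0,0,0,0],[0,0,0,0]]]'
python3 - <<'E'
from h import *
z=shot("wrist","w9");s=monitor.get_state();print(s["position"],s["finger_force"],s["wrist_force"])
p=z["p"].astype(int);m=((p[...,0]>120)&(p[...,0]-p[...,2]>75)).astype(np.uint8)
n,l,st,ce=cv2.connectedComponentsWithStats(cv2.morphologyEx(m,cv2.MORPH_CLOSE,np.ones((5,5))))
for i in range(1,n):
    if st[i,4]>400:
        V=np.argwhere(l==i);h=np.median([dep(z,u,v)[2] for v,u in V]);r=cv2.minAreaRect(np.array([1000*atz(z,u,v,h)[:2] for v,u in V],np.float32))
        d=np.array(r[0])-[611,-193.4]; print(np.round(r[0],1),np.round(r[1],1),round(r[2],1),"h",round(h,4),"polar",np.hypot(*d).round(1),np.degrees(np.arctan2(d[1],d[0])).round(1))
E
```

```text
time: 25.6
position: [0.611, -0.1934, 0.0949]
ee_rot: [-0.0, 0.96, 0.281, -0.0]
wrist_force: [-0.5, -1.7, -0.2]
width: 0.992
finger_force: 0.0
time: 26.1
position: [0.6109, -0.1933, 0.2274]
ee_rot: [0.0, 0.96, 0.281, 0.0]
wrist_force: [0.4, -1.0, -0.1]
width: 1.0
finger_force: 0.0
time: 26.6
position: [0.6105, -0.1932, 0.2439]
ee_rot: [-0.001, 0.96, 0.281, -0.001]
wrist_force: [-0.5, 0.2, 0.2]
width: 1.001
finger_force: 0.0
[ 0.61061853 -0.19319983  0.24392266] 0.0 [ 0.07882829 -0.28775685  0.18576745]
[ 703.7 -135.3] [40.8 61.2] 32.7 h 0.128 polar 109.4 32.1
[606.5 -83.5] [60.4 41.1] 2.5 h 0.1282 polar 109.9 92.4
[ 708.3 -244. ] [61.4 41.2] 62.6 h 0.1279 polar 109.6 -27.5
[ 513.3 -142.6] [59.9 39.4] 62.6 h 0.1282 polar 110.1 152.5
[ 615.8 -303. ] [61.2 41.4] 2.6 h 0.1279 polar 109.7 -87.5
[ 518.5 -252.4] [41.2 61.4] 32.8 h 0.128 polar 109.7 -147.5
```

View pics/w9.png

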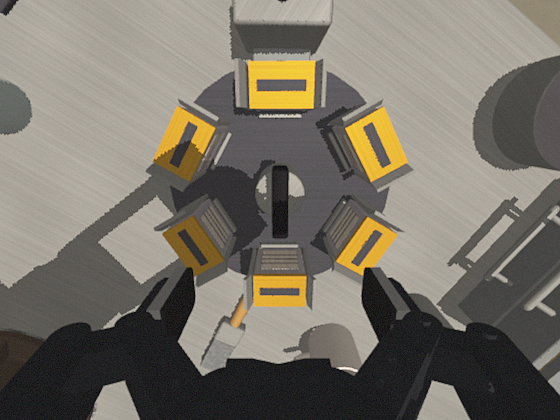

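The knob bar now points at the feed head. All six rims sit at 60° steps with equal heights, and the gripper is clear, so I'm handing in.

```bash
python3 -c "
from bench import ticket
print(ticket.sign_off())"
```

```text
the job is handed in; nothing more can be done
None
```

The job is handed in: by my last measurements the cassette is seated in the pocket and the wheel is one click clockwise, facing the feed head, at about 27 s. The sign-off gave no verdict, the first knob grip missed because the pads end about 38 mm short of the stated TCP, and I viewed 13 pictures, over your limit of 10.

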